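Present a connecting rod over the rod jig

TASK

Turn the red knob on the aluminium rod jig clockwise until it clicks past its detent and the clamp arm has swung off the small post. Then pick the connecting rod up off its wooden stand by its balance point, which is painted yellow, and bring it over the jig, big end over the big post and small end over the small post. Finish while holding it there, still and level, about 30 mm above the posts (not set down, not let go), and leave the oiler, the V-block and the dial gauge alone.

Things in the scene. Friction and masses are not known exactly. Their poses are not given: they have to be found in the camera images.
- rod_balance (a point): Balance point of the loose steel connecting rod (about 0.45 kg), at mid-thickness of its beam, in the middle of a 16 mm long yellow painted band; 51 mm above the table at the start. x runs along the rod to the small end, z up. The beam is 20 mm wide (y: grip across it) and 14 mm thick, straight from 27 mm before to 92 mm past this point, free of the stand there.
- rod_big (a point): Centre of the big-end bore of the rod, at mid-thickness: 60 mm from rod_balance along -x of the rod. The big end is 66 mm outside diameter (80 mm across its two bolt lugs), bore 44 mm, 22 mm thick.
- rod_small (a point): Centre of the small-end bore of the rod, at mid-thickness: 110 mm from rod_balance along +x of the rod, so 170 mm from rod_big. The small end is 36 mm outside diameter, bore 21 mm, 22 mm thick.
- rod: The whole connecting rod; its origin lies 11 mm below rod_balance, level with the underside of both ends, same axes.
- stand: Fixed wooden stand on which the rod starts: plywood base 270 x 80 x 10 mm with two blocks whose tops are 40 mm above the table, one under each end of the rod. Origin on the table below the place of the rod's balance point (to some mm), x towards the small end.
- jig: Fixed rod jig: aluminium plate 260 x 170 x 12 mm with two steel posts 170 mm apart and, beside the small post, a blue pillar with the clamp arm and red knob. Origin on the table half-way between the two posts, x axis from the big post to the small post, z up. The jig may be left or right of the stand.
- jig_big (a point): Centre of the top of the big post (pin 41 mm diameter), 50 mm above the table, 85 mm along -x of the jig.
- jig_small (a point): Centre of the top of the small post (pin 19 mm diameter), 50 mm above the table, 85 mm along +x of the jig.
- lock_grip (a point): Grip point on the upright axis of the red knob, 91 mm above the table, 62 mm from the small post towards the jig's -y. The knob is an upright wing 44 mm long, 14 mm wide (grip across it), 34 mm high, top 101 mm above the table, over a 42 mm disc (top at 69 mm). The wing lies along this point's x, which turns with the knob and is the jig's x at joint 0.
- lock (a joint): Angle of red knob and clamp arm, rad, growing clockwise seen from above, 0 to 1.5 (stop). At the start (0 to 0.15) the arm, 22 mm wide, 53 to 61 mm above the table, reaches 70 mm from the axis over the small post. Between 0.3 and 0.9 it must be forced past a spring-ball detent (about 0.15 N m at most); beyond 0.9 it has clicked over and stays where it is left; 1.2 leaves the arm well clear.
- oiler: Bystander: yellow oil bottle with a red cap, 48 mm diameter, 120 mm high; origin at the centre of its underside.
- vblock: Bystander: grey steel V-block 50 x 70 mm, 46 mm high; origin at the centre of its underside.
- gauge: Bystander: dial gauge on a green magnetic base (60 x 50 x 50 mm) with a 200 mm post and an arm reaching 134 mm along its -x at 185 mm height; origin at the centre of the base's underside.

How it is judged (in metres and radians):
On the way, in this order (a step that is already met when the one before it is completed fails the run):
1. the knob is turned clockwise past its detent, the clamp arm off the small post (value of joint lock above 1 rad), for 0.2 s.
2. the rod is lifted clear of its stand in the gripper, held at its balance point (z of rod_balance in the frame of stand above 0.061 m and contact force between rod and stand below 0.1 N and contact force between the fingers and rod above 1 N and distance between the grasp point and rod_balance below 0.025 m), for 0.2 s.
At the end, for the whole second after the job is handed in: The knob stands past its detent (over 1.0 rad); the rod is held by the fingers alone, gripped within 25 mm of its balance point, at rest and level within 0.10 rad, each bore centre within 12 mm of its post's centre seen from above, the underside of both ends 15 to 50 mm above the post tops (value of joint lock above 1 rad and horizontal distance between rod_big and jig_big below 0.012 m and horizontal distance between rod_small and jig_small below 0.012 m and z of rod_big in the frame of jig_big between 0.026 and 0.061 m and z of rod_small in the frame of jig_small between 0.026 and 0.061 m and angle between rod's own z axis and vertical below 0.1 rad and distance between the grasp point and rod_balance below 0.025 m and contact force between the fingers and rod above 1 N and contact force between rod and jig below 0.1 N and contact force between rod and stand below 0.1 N and linear speed of rod below 0.02 m/s and angular speed of rod below 0.1 rad/s); the arm keeps its last pose, push and grip.
It fails at once if the oiler is pushed or tipped (distance of oiler from where it was at the start of the episode above 0.02 m or angle between oiler's own z axis and vertical above 0.3 rad).
It fails at once if the V-block is pushed or tipped (distance of vblock from where it was at the start of the episode above 0.02 m or angle between vblock's own z axis and vertical above 0.3 rad).
It fails at once if the dial gauge is pushed or tipped (distance of gauge from where it was at the start of the episode above 0.02 m or angle between gauge's own z axis and vertical above 0.3 rad).
It also fails if it takes over 56 s, if anything falls off the work surface, if the arm or the gripper's body presses on something with over 40 N, if the wrist force passes 120 N, or if a joint passes its speed limit or range.

ROBOT

A 6-joint arm with a two-finger parallel gripper is mounted at the origin on the work surface. World frame = base frame: x ahead of the robot, y to its left, z up, the work surface at z = 0. Lengths are in m, angles in degrees, forces in N, time in s.
With the tool pointing down it reaches from about 0.375 to 0.9 m from the base axis. Payload 3.1 kg.
Tool frame: the origin (TCP) lies at the centre of the arm's flange, where the gripper is bolted on; the fingertips stand 182 mm ahead of it and the grasp point (between the pads) lies 164 mm ahead of it; x points along the fingers, z is the direction in which the jaws open and shut, and the axes are right-handed (so a half turn about x gives the same grasp; the last joint's range is limited). The gripper opens to 87 mm and grips with 3 to 60 N. Pads are 19 mm wide; open, the fingers measure 117 mm over their backs; the gripper's body (75 mm by 190 mm) begins 51 mm behind the grasp point.
Start: joints at [-77.951, 30.224, 82.088, -0, 67.689, -10.227], TCP at [0.237, -0.578, 0.405] pointing down, gripper open.
Joint ranges: [-176.69, 176.69], [-43.24, 126.21], [12.49, 139.97], [-82, 262], [0, 151.66], [-163.58, 163.58]. Speed limits (degrees/s): [159.86, 159.86, 180, 180, 180, 180].

INTERFACE

Orientations are given as a 3x3 rotation matrix whose columns are the frame's x, y, z axes.
In Python, from rig import bot gives the robot as it stands.
- The arm moves only by the shell command python3 -m crank 'ROWS' [OPENING]. ROWS is JSON, a list of rows, each an object with "offset": the shift along the tool's x, y, z in m, a list of three; "spin": the turn about the tool's x in rad. A call has 1 to 12 rows; each row shifts and turns the commanded pose from where the row before left it, along the tool's axes as they then stand; what a row does not reach is not made up. A row lasts 1/10 s, in which the tool goes at most 50 mm and 8.59 degrees, less where a joint would pass 70% of its speed; a pose out of reach is approached as far as the arm can. A call is refused whole if a number of a shift passes 0.05 or a number of a turn 0.15, either way. A call with a gripper value outside its range is refused whole. OPENING is the finger opening in m, from 0 to 0.087, set as the call begins (- or left out, the last holds). The fingers move at their own pace and stop on an object; the grip force is fixed at half the most. Time passes only in rows, so rows that do not move let the fingers close. It gives the time, the measured TCP pose, the force and the opening at its end, in the units of the state.
- bot.read_state(): the state, without advancing time (a new reading comes with each control period).
- bot.capture(name): name is "scene" or "top"; returns a dict with "pixels" (480x640x3 uint8, blue, green, red), "depth" (480x640 float32, m along the optical axis (not along the pixel's ray), 0 where there is no reading), "K" (3x3 intrinsics, pixels), "k1" (the pictures are not rectified: a ray, as slopes to the right and down, at radius r is drawn at 1 + k1 r^2 times it, then the intrinsics apply), "world_to_cam" (4x4, takes a point from world to camera coordinates). Camera axes: x right, y up, looking along -z (the intrinsics and any distortion apply to the point x, -y, -z); pixel columns grow to the right and rows downward; lengths in m; the calibration is good to about 2 mm. A picture is of the moment at which its call begins.
- bot.hand_in(): hands the job in, once; it reports no verdict.
Trained networks look in a picture, given as the dict that the camera call returned (one of the last four; its "shot" number tells which), for a name from the list of things; names that differ only in an ending like _2 or _b are one class to them, and where a whole thing is asked for, a point or a joint stands for the part that bears it (a point fixed in the world has none). Each returns a list of dicts, best first, with "p" (0 to 1); they miss things now and then, are a little off and sometimes report something else, mostly with a low value. They report only what shows in the picture. A call takes as long as a camera call.
- bot.regions_of(label, picture): "region" (480x640 bool, what is visible of it) and "extent" ([centre column, centre row, width, height] in pixels, round what is visible of it).
The state is a dict: "time_s": time; "joint_positions": joint angles; "qvel": joint speeds; "tau": joint torques, N m; "position": TCP position; "tcp_rot": TCP orientation; "force": force on the tool from outside, world axes, zero at the start; "moment": the same for the moment, N m; "opening": opening from 0.0 (shut) to 1.0 (fully open).
Only numpy, scipy, OpenCV 4.12 (cv2) and the standard library are available. Lean on these libraries where they do the work, as an engineer would, in place of code of your own. Each camera call takes 0.05 s, during which the arm holds its last target.

## Working session

There is one attempt and no reset: what is moved stays moved. The work goes in short steps, Python scripts to look and compute and a shell command to move; the robot and the scene stay as the last step left them, time stands still between calls to the robot, and variables do not carry over. Pictures are saved under pics/ and viewed, and the job is handed in when it is done.

```bash
mkdir -p pics; ls; cat > h.py <<'E'
import numpy as np, cv2
from rig import bot
def ray_uv(p,u,v):
    K=p["K"];k=p["k1"]
    d=cv2.undistortPoints(np.array([[[u,v]]],float),np.array(K,float),np.array([k,0,0,0],float))[0,0]
    return d
def w_at_z(p,u,v,z):
    d=ray_uv(p,u,v); T=np.linalg.inv(p["world_to_cam"])
    r=T[:3,:3]@np.array([d[0],-d[1],-1]); o=T[:3,3]
    return o+r*(z-o[2])/r[2]
def w_depth(p,u,v):
    d=ray_uv(p,u,v); D=float(p["depth"][int(round(v)),int(round(u))])
    T=np.linalg.inv(p["world_to_cam"])
    return T[:3,:3]@(np.array([d[0],-d[1],-1])*D)+T[:3,3]
def cloud(p,mask):
    vs,us=np.nonzero(mask&(p["depth"]>0))
    d=cv2.undistortPoints(np.stack([us,vs],1)[:,None].astype(float),np.array(p["K"],float),np.array([p["k1"],0,0,0],float))[:,0]
    D=p["depth"][vs,us].astype(float)[:,None]
    c=np.c_[d[:,:1],-d[:,1:],-np.ones((len(d),1))]*D
    T=np.linalg.inv(p["world_to_cam"])
    return c@T[:3,:3].T+T[:3,3]
def proj(p,P):
    c=(p["world_to_cam"]@np.r_[P,1])[:3]; x=np.array([c[0],-c[1]])/-c[2]
    x=x*(1+p["k1"]*(x@x)); K=p["K"]; return K[0][0]*x[0]+K[0][2],K[1][1]*x[1]+K[1][2]
E
python3 - <<'E'
from h import *
for n in ("top","scene"):
    p=bot.capture(n); cv2.imwrite(f"pics/{n}0.png",p["pixels"])
    for l in ("rod","jig","stand","oiler","vblock","gauge","lock_grip","rod_balance"):
        for r in bot.regions_of(l,p)[:2]:
            c=cloud(p,r["region"])
            print(n,l,round(r["p"],2),np.round(r["extent"]), np.round(np.median(c,0),3) if len(c) else None, np.round(c.min(0),3) if len(c) else None,np.round(c.max(0),3) if len(c) else None)
s=bot.read_state(); print(s["position"],s["tcp_rot"],s["time_s"])
E
```

```text
pics
top rod 0.7 [255. 271.  35.  88.] [0.506 0.216 0.059] [ 0.433  0.187 -0.003] [0.656 0.28  0.068]
top rod 0.6 [146. 259.  62.  69.] [0.609 0.469 0.056] [ 0.495  0.434 -0.004] [0.655 0.576 0.212]
top jig 0.57 [446. 268.  73. 106.] [ 0.553 -0.243  0.013] [ 0.422 -0.338 -0.003] [ 0.686 -0.159  0.106]
top stand 0.92 [261. 276.  43. 106.] [0.545 0.212 0.011] [0.403 0.165 0.001] [0.672 0.27  0.065]
top oiler 0.62 [375. 185.  22.  26.] [ 0.745 -0.064  0.082] [ 0.73  -0.091  0.009] [ 0.777 -0.045  0.123]
top vblock 0.97 [311. 187.  29.  23.] [0.754 0.087 0.042] [0.73  0.051 0.001] [0.79  0.121 0.053]
top gauge 0.67 [144. 258.  64.  71.] [0.607 0.471 0.054] [ 0.488  0.434 -0.006] [0.661 0.6   0.212]
top lock_grip 0.71 [459. 231.  33.  20.] [ 0.638 -0.278  0.067] [ 0.618 -0.31   0.008] [ 0.66  -0.222  0.106]
top rod_balance 0.58 [254. 273.  34.  91.] [0.513 0.216 0.059] [ 0.433  0.188 -0.003] [0.657 0.282 0.068]
scene rod 0.85 [376. 237.  41.  68.] [0.504 0.213 0.06 ] [0.379 0.185 0.005] [0.654 0.287 0.069]
scene jig 0.6 [170. 294.  89. 102.] [ 0.589 -0.247  0.015] [ 0.419 -0.337 -0.001] [ 0.688 -0.159  0.107]
scene stand 0.97 [379. 253.  62.  82.] [0.582 0.2   0.013] [ 0.402  0.162 -0.002] [0.678 0.266 0.046]
scene oiler 0.86 [265. 328.  26.  57.] [ 0.769 -0.07   0.071] [ 0.641 -0.093 -0.   ] [ 0.781 -0.039  0.125]
scene vblock 0.97 [347. 327.  50.  45.] [0.771 0.087 0.03 ] [ 0.713  0.048 -0.002] [0.789 0.132 0.053]
scene gauge 0.88 [497. 206.  33. 117.] [0.628 0.465 0.053] [ 0.303  0.434 -0.001] [0.66  0.641 0.213]
scene lock_grip 0.86 [152. 298.  48.  33.] [ 0.647 -0.282  0.069] [ 0.576 -0.311  0.013] [ 0.665 -0.222  0.107]
scene rod_balance 0.95 [375. 235.  40.  70.] [0.501 0.213 0.06 ] [0.349 0.185 0.   ] [0.654 0.269 0.069]
[ 0.23694669 -0.57833189  0.40480872] [[ 4.08499204e-05  9.25370827e-01  3.79063096e-01]
 [-9.08078372e-05  3.79063098e-01 -9.25370823e-01]
 [-9.99999995e-01  3.37942455e-06  9.95156208e-05]] 0.9
```

```bash
python3 - <<'E'
import cv2
a=cv2.imread("pics/top0.png")
cv2.imwrite("pics/top0a.png",cv2.resize(a[200:340,210:330],None,fx=4,fy=4,interpolation=cv2.INTER_CUBIC))
cv2.imwrite("pics/top0b.png",cv2.resize(a[200:340,390:510],None,fx=4,fy=4,interpolation=cv2.INTER_CUBIC))
E
```

```text
(no output)
```

View pics/top0.png

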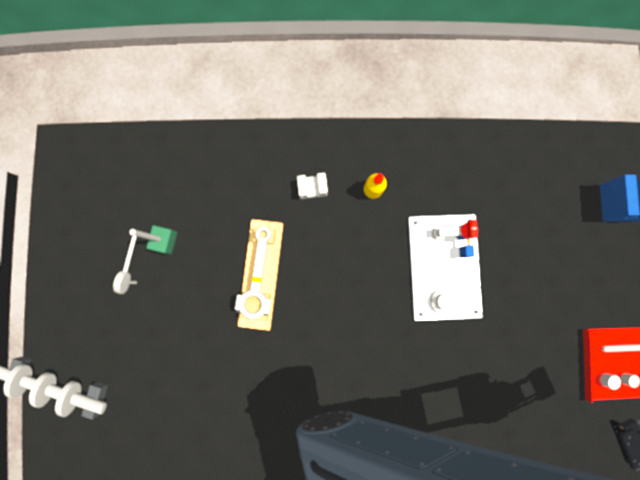

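View pics/scene0.png

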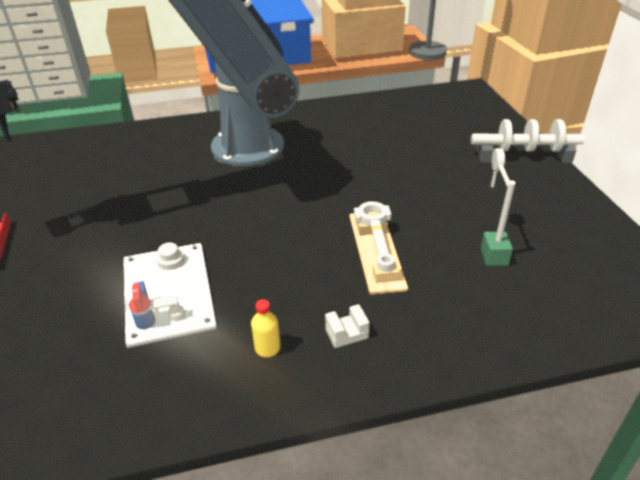

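```bash
sleep 1
```

```text
(no output)
```

View pics/top0a.png

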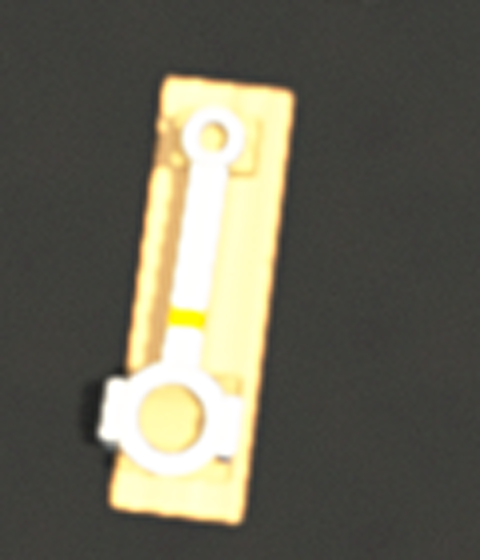

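View pics/top0b.png

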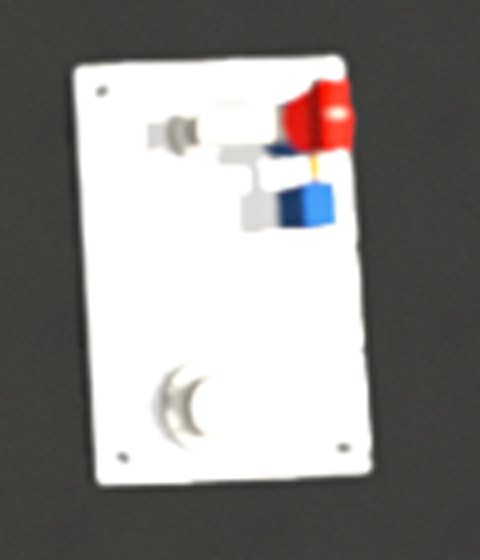

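```bash
python3 - <<'E'
from h import *
for n in ("top","scene"):
    p=bot.capture(n)
    c=cloud(p,np.ones((480,640),bool))
    print(n)
    def sel(lo,hi,x0,x1,y0,y1):
        m=(c[:,2]>lo)&(c[:,2]<hi)&(c[:,0]>x0)&(c[:,0]<x1)&(c[:,1]>y0)&(c[:,1]<y1); return c[m]
    def show(nm,q):
        if len(q)<5: print(nm,len(q));return
        r=cv2.minAreaRect((q[:,:2]*1000).astype(np.float32)); print(nm,len(q),"rect",np.round(r[0],1),np.round(r[1],1),round(r[2],1),"med z",round(float(np.median(q[:,2])),4),"mean",np.round(q.mean(0)*1000,1))
    show("plate",sel(.006,.019,.4,.7,-.36,-.14))
    show("bigpost",sel(.042,.056,.42,.54,-.3,-.18))
    show("knobtop",sel(.093,.11,.58,.7,-.34,-.2))
    show("disc",sel(.064,.075,.58,.7,-.34,-.2))
    show("arm",sel(.053,.0645,.58,.7,-.27,-.16))
    show("rod top",sel(.053,.075,.38,.68,.16,.29))
    show("beam",sel(.050,.066,.48,.6,.16,.29))
    show("small",sel(.055,.072,.61,.67,.16,.29))
    show("big",sel(.055,.072,.38,.48,.16,.29))
    if n=="top":
        for nm,u,v,z in (("rodbig",253,303.75,.062),("rodsmall",263,233.5,.062),("yellow",210+188/4,200+319/4,.058),("bigpost",390+212/4,200+407/4,.05),("smallpost",390+185/4,200+135/4,.05),("knob",390+335/4,200+115/4,.101)):
            print(nm,np.round(w_at_z(p,u,v,z),4))
    else:
        for nm,u,v,z in (("rodbig",373,211.5,.062),("rodsmall",386,262,.062),("bigpost",168,248,.05)):
            print(nm,np.round(w_at_z(p,u,v,z),4))
    # plate + yellow
    hsv=cv2.cvtColor(p["pixels"],cv2.COLOR_BGR2HSV)
    m=cv2.inRange(hsv,(25,150,120),(35,255,255)); 
    r=[x for x in cv2.connectedComponentsWithStats(m)[3]]; st=cv2.connectedComponentsWithStats(m)[2]
    for s,q in zip(st[1:],r[1:]):
        if s[4]>4: print("yel",s[4],np.round(q,1),np.round(w_at_z(p,*q,.058),4))
    m=cv2.inRange(hsv,(0,150,80),(8,255,255))
    o=cv2.connectedComponentsWithStats(m)
    for s,q in zip(o[2][1:],o[3][1:]):
        if s[4]>30: print("red",s,np.round(q,1),np.round(w_at_z(p,*q,.09),4))
    a=p["pixels"]; 
    if n=="scene":
        cv2.imwrite("pics/sc1.png",np.hstack([cv2.resize(a[235:345,110:225],None,fx=3.4,fy=5,interpolation=cv2.INTER_CUBIC),cv2.resize(a[190:300,330:445],None,fx=3.4,fy=5,interpolation=cv2.INTER_CUBIC)]))
E
```

```text
top
plate 5568 rect [ 550.  -248.6] [201.6 277.5] 87.8 med z 0.0121 mean [ 548.9 -242.8   12.1]
bigpost 242 rect [ 468.9 -235.9] [41.7 39.8] 71.9 med z 0.0499 mean [ 469.1 -235.3   49.7]
knobtop 122 rect [ 639.4 -291.2] [43.1 14.8] 1.9 med z 0.1003 mean [ 638.9 -290.2  100.1]
disc 185 rect [ 631.3 -277.4] [102.1  66.7] 50.7 med z 0.0678 mean [ 621.  -284.7   68. ]
arm 177 rect [ 638.7 -245.3] [49.  20.2] 89.6 med z 0.0607 mean [ 638.8 -245.    60.7]
rod top 987 rect [542.4 228. ] [ 79.9 216. ] 89.7 med z 0.06 mean [523.7 219.8  59.9]
beam 494 rect [540.5 233.1] [ 66.  118.2] 89.8 med z 0.0587 mean [534.  220.1  58.7]
small 137 rect [630.7 204.5] [33.9 39.1] 89.9 med z 0.0612 mean [629.6 205.4  61.2]
big 323 rect [457.  228.4] [45.3 79.9] 0.1 med z 0.061 mean [456.8 225.4  61. ]
rodbig [0.4659 0.2265 0.062 ]
rodsmall [0.6339 0.2041 0.062 ]
yellow [0.5229 0.218  0.058 ]
bigpost [ 0.4683 -0.2293  0.05  ]
smallpost [ 0.6332 -0.2174  0.05  ]
knob [ 0.6391 -0.2928  0.101 ]
yel 15 [371.2 177.9] [ 0.7706 -0.0593  0.058 ]
yel 127 [378.3 187.1] [ 0.7476 -0.0764  0.058 ]
yel 5 [365.6 184.2] [ 0
[... 677 characters left out ...]
9]
arm 231 rect [ 640. -246.] [25.2 47.9] 2.9 med z 0.062 mean [ 641.4 -245.8   61.4]
rod top 957 rect [540.6 220.8] [ 79.7 223.4] 85.2 med z 0.0612 mean [530.8 218.   60.8]
beam 465 rect [540.  231.7] [ 65.7 119.6] 89.7 med z 0.0602 mean [529.1 220.2  59.6]
small 174 rect [630.3 205.2] [33.5 42.3] 74.0 med z 0.0626 mean [634.4 203.7  61.9]
big 268 rect [454.6 227. ] [80.7 50.2] 89.8 med z 0.0623 mean [456.1 225.1  62.1]
rodbig [0.4694 0.23   0.062 ]
rodsmall [0.6422 0.2036 0.062 ]
bigpost [ 0.4658 -0.2342  0.05  ]
yel 298 [261.5 335.3] [ 0.7702 -0.0775  0.058 ]
red [  0 214  10  44 251] [  3.4 231.6] [ 0.3705 -0.5664  0.09  ]
red [255 299  15  15 181] [262.2 305.9] [ 0.7284 -0.0669  0.09  ]
```

View pics/sc1.png

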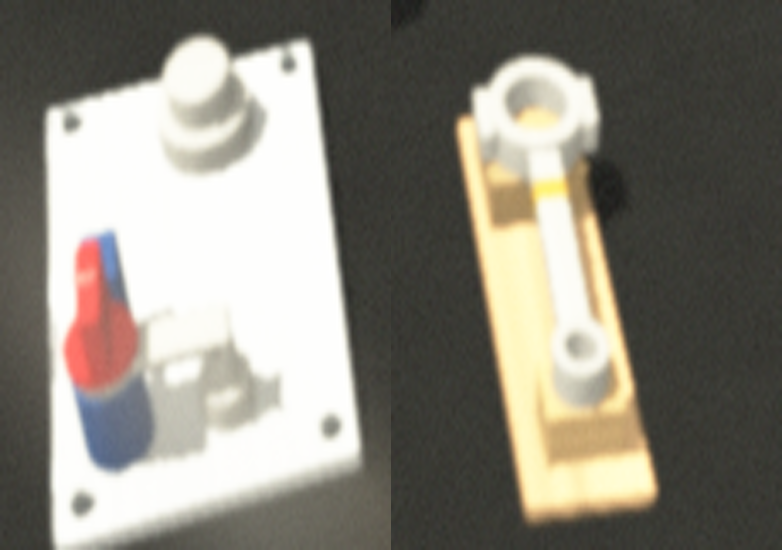

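```bash
cat > rodfit.py <<'E'
from h import *
from scipy.optimize import minimize
def model_grid():
    g=np.stack(np.meshgrid(np.arange(-.105,.14,.001),np.arange(-.05,.05,.001),indexing='ij'),-1).reshape(-1,2)
    x,y=g.T
    rb=np.hypot(x+.06,y); rs=np.hypot(x-.11,y)
    m=(rb<.033)|(rs<.018)|((np.abs(y)<.010)&(x>-.03)&(x<.095))|((np.abs(y)<.040)&(np.abs(x+.06)<.012))
    m&=(rb>.022)&(rs>.0105)
    return m.reshape(245,100).astype(np.float32)
M=cv2.GaussianBlur(model_grid(),(0,0),2.0)
def fit(c,x0):
    def f(p):
        ca,sa=np.cos(p[2]),np.sin(p[2]); d=c[:,:2]-p[:2]
        u=(d[:,0]*ca+d[:,1]*sa+.105)*1000; v=(-d[:,0]*sa+d[:,1]*ca+.05)*1000
        s=cv2.remap(M,v.astype(np.float32)[:,None],u.astype(np.float32)[:,None],cv2.INTER_LINEAR)
        return -s.mean()
    best=min((minimize(f,np.array(x0)+np.array(d),method='Nelder-Mead',options=dict(initial_simplex=np.array(x0)+np.array(d)+np.array([[0,0,0],[.006,0,0],[0,.006,0],[0,0,.05]]))) for d in ((0,0,0),(.004,.004,.03),(-.004,-.004,-.03))),key=lambda r:r.fun)
    return best.x,best.fun
E
python3 - <<'E'
from rodfit import *
for n in ("top","scene"):
    p=bot.capture(n); c=cloud(p,np.ones((480,640),bool))
    q=c[(c[:,2]>.054)&(c[:,2]<.067)&(c[:,0]>.41)&(c[:,0]<.67)&(c[:,1]>.16)&(c[:,1]<.28)]
    x,fv=fit(q,[.525,.219,-.137]); print(n,len(q),np.round(x,4),np.degrees(x[2]),fv)
    b=c[(c[:,0]>.15)&(c[:,0]<.45)&(c[:,1]<-.5)&(c[:,1]>-.85)&(c[:,2]>.02)]
    for lo in np.arange(-.85,-.5,.05):
        t=b[(b[:,1]>lo)&(b[:,1]<lo+.05)]; 
        if len(t): print(round(lo,2),len(t),np.round(np.percentile(t[:,2],[50,95,100]),3), np.round([t[:,0].min(),t[:,0].max()],2))
E
```

```text
top 988 [ 0.5249  0.2204 -0.1413] -8.096980941991019 -0.8345010876655579
-0.8 1 [0.02 0.02 0.02] [0.34 0.34]
-0.75 165 [0.037 0.042 0.043] [0.25 0.35]
-0.7 176 [0.038 0.042 0.044] [0.24 0.34]
-0.65 265 [0.027 0.033 0.039] [0.21 0.39]
-0.55 470 [0.318 0.337 0.338] [0.17 0.26]
scene 919 [ 0.5275  0.2189 -0.1419] -8.128529478225571 -0.8168343305587769
-0.65 90 [0.028 0.033 0.036] [0.21 0.31]
-0.55 395 [0.306 0.338 0.339] [0.17 0.26]
```

```bash
python3 -m crank '[{"offset":[0.0,0.048,-0.0113],"spin":0},{"offset":[0.0,0.048,-0.0113],"spin":0},{"offset":[0.01,0.048,-0.0113],"spin":0},{"offset":[0.01,0.048,-0.0113],"spin":0},{"offset":[0.01,0.048,-0.0113],"spin":0},{"offset":[0.01,0.048,-0.0113],"spin":0},{"offset":[0.01,0.048,-0.0113],"spin":0},{"offset":[0.01,0.048,-0.0113],"spin":0},{"offset":[0.01,0.048,-0.0113],"spin":0},{"offset":[0.005,0.048,-0.0113],"spin":0},{"offset":[0,0,0],"spin":0.12},{"offset":[0,0,0],"spin":0.12}]' 0.07
python3 -m crank '[{"offset":[0,0,0],"spin":0.117},{"offset":[0,0,0],"spin":0},{"offset":[0,0,0],"spin":0},{"offset":[0,0,0],"spin":0}]'
python3 - <<'E'
from h import *
def go(target,yaw):
    s=bot.read_state(); R=np.array(s["tcp_rot"]);d=np.array(target)-s["position"]
    y=np.degrees(np.arctan2(R[1,2],R[0,2])); print("pos",s["position"],"yaw",y,"delta tool",R.T@d,"spin",np.radians(y-yaw),s["joint_positions"],"t",s["time_s"],s["opening"])
go([.640,-.2913,.257],-88)
E
```

```text
time_s: 2.3
position: [0.638, -0.291, 0.3294]
tcp_rot: [[-0.0, 0.989, 0.147], [0.0, 0.147, -0.989], [-1.0, -0.0, -0.0]]
force: [-0.5, -0.5, 0.6]
opening: 0.807
time_s: 2.7
position: [0.6364, -0.2932, 0.3302]
tcp_rot: [[-0.0, 0.999, 0.033], [0.0, 0.033, -0.999], [-1.0, -0.0, -0.0]]
force: [0.8, 0.0, -0.5]
opening: 0.803
pos [ 0.63640223 -0.29322327  0.33022707] yaw -88.09940282986472 delta tool [ 0.07322702  0.00366106 -0.00180168] spin -0.001734906666939029 [-3.38527008e+01  4.06639613e+01  7.39237850e+01  1.04640429e-04
  6.54137459e+01  5.42466585e+01] t 2.7 0.8029994218049619
```

```bash
cat >> h.py <<'E'
def go(target,yaw):
    s=bot.read_state(); R=np.array(s["tcp_rot"]);d=np.array(target)-s["position"]
    y=np.degrees(np.arctan2(R[1,2],R[0,2])); print("pos",np.round(s["position"],4),"yaw",round(y,2),"delta tool",np.round(R.T@d,4),"spin",round(np.radians(y-yaw),3),np.round(s["joint_positions"],1),"t",s["time_s"],round(s["opening"],3),"F",np.round(s["force"],1),"M",np.round(s["moment"],2))
E
python3 -m crank '[{"offset":[0.018,0.0037,-0.0018],"spin":0},{"offset":[0.018,0,0],"spin":0},{"offset":[0.018,0,0],"spin":0},{"offset":[0.019,0,0],"spin":0},{"offset":[0,0,0],"spin":0},{"offset":[0,0,0],"spin":0}]'
python3 - <<'E'
from h import *
go([.640,-.2913,.257],-88)
p=bot.capture("scene");cv2.imwrite("pics/k1.png",cv2.resize(p["pixels"][150:370,80:330],None,fx=3,fy=2.7))
E
```

```text
time_s: 3.3
position: [0.64, -0.291, 0.2561]
tcp_rot: [[-0.001, 0.999, 0.032], [0.001, 0.032, -0.999], [-1.0, -0.001, -0.001]]
force: [0.2, 0.2, 0.1]
opening: 0.808
pos [ 0.64   -0.291   0.2561] yaw -88.17 delta tool [-0.0009 -0.      0.0003] spin -0.003 [-33.5  45.9  76.    0.   58.2  54.6] t 3.3 0.808 F [0.2 0.2 0.1] M [0.01 0.   0.01]
```

View pics/k1.png

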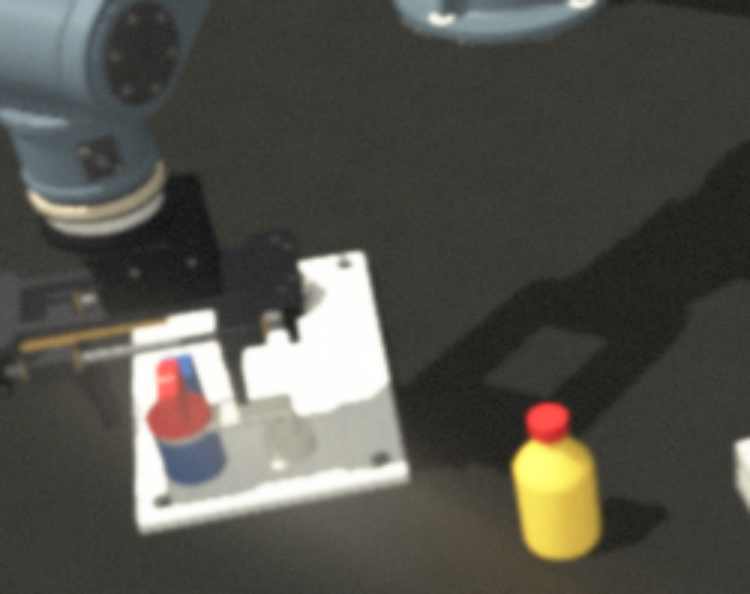

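```bash
python3 -m crank '[{"offset":[0,0,0],"spin":0},{"offset":[0,0,0],"spin":0},{"offset":[0,0,0],"spin":0},{"offset":[0,0,0],"spin":0},{"offset":[0,0,0],"spin":0},{"offset":[0,0,0],"spin":0}]' 0
python3 - <<'E'
from h import *
go([.640,-.2913,.257],-88)
E
```

```text
time_s: 3.95
position: [0.6401, -0.2911, 0.2573]
tcp_rot: [[0.0, 0.999, 0.032], [-0.0, 0.032, -0.999], [-1.0, 0.0, 0.0]]
force: [-0.5, 0.4, 0.4]
opening: 0.344
pos [ 0.6401 -0.2911  0.2573] yaw -88.18 delta tool [ 0.0003 -0.0002  0.0002] spin -0.003 [-33.5  45.8  76.   -0.   58.2  54.6] t 3.95 0.344 F [-0.5  0.4  0.4] M [ 0.01  0.02 -0.04]
```

Still closing (0.344 × 87 = 30 mm).

```bash
python3 -m crank '[{"offset":[0,0,0],"spin":0},{"offset":[0,0,0],"spin":0},{"offset":[0,0,0],"spin":0},{"offset":[0,0,0],"spin":0},{"offset":[0,0,0],"spin":0},{"offset":[0,0,0],"spin":0}]'
python3 - <<'E'
from h import *
go([.640,-.2913,.257],-88)
E
```

```text
time_s: 4.55
position: [0.6402, -0.2919, 0.2572]
tcp_rot: [[0.001, 0.999, 0.032], [-0.002, 0.032, -0.999], [-1.0, 0.001, 0.002]]
force: [-0.1, -5.0, -2.5]
opening: 0.158
pos [ 0.6402 -0.2919  0.2572] yaw -88.18 delta tool [ 0.0002 -0.0002 -0.0006] spin -0.003 [-33.6  45.8  76.   -0.1  58.1  54.6] t 4.55 0.158 F [-0.1 -5.  -2.5] M [-0.86 -0.01  0.04]
```

```bash
python3 -m crank '[{"offset":[0,0,0],"spin":0.1},{"offset":[0,0,0],"spin":0.1},{"offset":[0,0,0],"spin":0.1},{"offset":[0,0,0],"spin":0.1},{"offset":[0,0,0],"spin":0.1},{"offset":[0,0,0],"spin":0.1},{"offset":[0,0,0],"spin":0.1},{"offset":[0,0,0],"spin":0.1},{"offset":[0,0,0],"spin":0.1},{"offset":[0,0,0],"spin":0.1},{"offset":[0,0,0],"spin":0.1},{"offset":[0,0,0],"spin":0.1}]'
python3 - <<'E'
from h import *
go([.640,-.2913,.257],-163)
E
python3 -m crank '[{"offset":[0,0,0],"spin":0.08},{"offset":[0,0,0],"spin":0.05},{"offset":[0,0,0],"spin":0},{"offset":[0,0,0],"spin":0},{"offset":[0,0,0],"spin":0}]'
python3 - <<'E'
from h import *
go([.640,-.2913,.257],-163)
p=bot.capture("scene");cv2.imwrite("pics/k2.png",cv2.resize(p["pixels"][150:370,80:330],None,fx=3,fy=2.7))
p=bot.capture("top");cv2.imwrite("pics/k3.png",cv2.resize(p["pixels"][200:340,390:510],None,fx=4,fy=4))
E
```

```text
time_s: 5.75
position: [0.6401, -0.292, 0.2572]
tcp_rot: [[0.0, 0.388, -0.922], [-0.002, -0.922, -0.388], [-1.0, 0.002, 0.001]]
force: [-0.0, -5.5, -2.4]
opening: 0.157
pos [ 0.6401 -0.292   0.2572] yaw -157.16 delta tool [ 0.0002 -0.0007 -0.0002] spin 0.102 [-3.360e+01  4.580e+01  7.600e+01 -1.000e-01  5.810e+01  1.236e+02] t 5.75 0.157 F [-0.  -5.5 -2.4] M [-0.8   0.1   0.06]
time_s: 6.25
position: [0.6401, -0.2921, 0.2572]
tcp_rot: [[0.0, 0.269, -0.963], [-0.002, -0.963, -0.269], [-1.0, 0.002, 0.0]]
force: [-0.0, -5.2, -1.9]
opening: 0.156
pos [ 0.6401 -0.2921  0.2572] yaw -164.39 delta tool [ 0.0002 -0.0007 -0.0001] spin -0.024 [-3.360e+01  4.580e+01  7.600e+01 -1.000e-01  5.810e+01  1.309e+02] t 6.25 0.156 F [-0.  -5.2 -1.9] M [-0.83  0.06 -0.01]
```

View pics/k2.png

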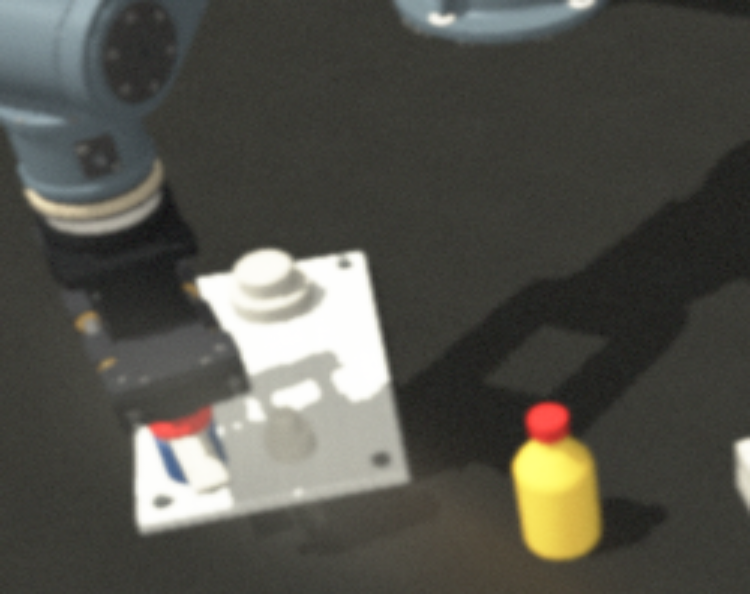

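View pics/k3.png

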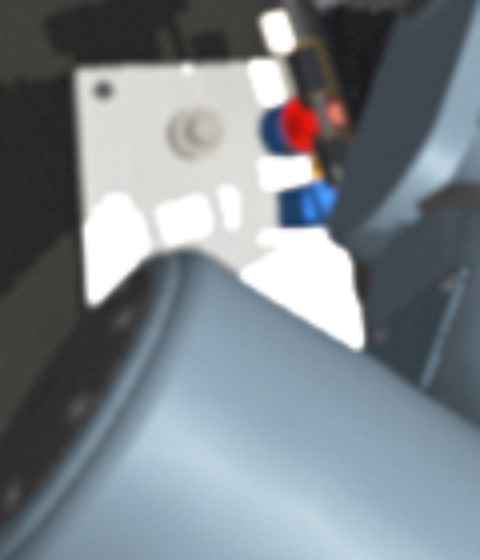

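```bash
python3 -m crank '[{"offset":[0,0,0],"spin":0},{"offset":[0,0,0],"spin":0},{"offset":[0,0,0],"spin":0},{"offset":[0,0,0],"spin":0},{"offset":[0,0,0],"spin":0},{"offset":[0,0,0],"spin":0}]' 0.04
python3 -m crank '[{"offset":[-0.02,0,0],"spin":0},{"offset":[-0.04,0,0],"spin":0},{"offset":[-0.04,0,0],"spin":0},{"offset":[0,0,0],"spin":-0.14},{"offset":[0,0,0],"spin":-0.14},{"offset":[0,0,0],"spin":-0.14},{"offset":[0,0,0],"spin":-0.14},{"offset":[0,0,0],"spin":-0.14},{"offset":[0,0,0],"spin":-0.14},{"offset":[0,0,0],"spin":-0.14},{"offset":[0,0,0],"spin":-0.14},{"offset":[0,0,0],"spin":-0.04}]' 0.06
python3 - <<'E'
from h import *
go([.526,.2197,.33],-98.1)
E
```

```text
time_s: 6.95
position: [0.6402, -0.2909, 0.2572]
tcp_rot: [[-0.0, 0.269, -0.963], [0.0, -0.963, -0.269], [-1.0, -0.0, 0.0]]
force: [0.9, 0.2, 0.3]
opening: 0.453
time_s: 8.15
position: [0.6401, -0.291, 0.3572]
tcp_rot: [[-0.0, 0.991, -0.134], [0.0, -0.134, -0.991], [-1.0, -0.0, -0.0]]
force: [-0.0, -0.7, 0.1]
opening: 0.69
pos [ 0.6401 -0.291   0.3572] yaw -97.73 delta tool [ 0.0273 -0.1817 -0.4907] spin 0.006 [-33.5  39.2  72.3   0.   68.6  64.2] t 8.15 0.69 F [-0.  -0.7  0.1] M [0.01 0.04 0.02]
```

```bash
python3 -m crank '[{"offset":[0,-0.0165,-0.0446],"spin":0.006},{"offset":[0,-0.0165,-0.0446],"spin":0},{"offset":[0,-0.0165,-0.0446],"spin":0},{"offset":[0,-0.0165,-0.0446],"spin":0},{"offset":[0,-0.0165,-0.0446],"spin":0},{"offset":[0,-0.0165,-0.0446],"spin":0},{"offset":[0,-0.0165,-0.0446],"spin":0},{"offset":[0.005,-0.0165,-0.0446],"spin":0},{"offset":[0.01,-0.0165,-0.0446],"spin":0},{"offset":[0.01,-0.0165,-0.0446],"spin":0},{"offset":[0.002,-0.0165,-0.0446],"spin":0},{"offset":[0,0,0],"spin":0}]' 0.06
python3 - <<'E'
from h import *
go([.526,.2197,.216],-98.1)
p=bot.capture("scene");cv2.imwrite("pics/r1.png",cv2.resize(p["pixels"],None,fx=1.2,fy=1.2))
from rodfit import fit
c=cloud(p,np.ones((480,640),bool))
print((lambda b: (len(b),np.round(b.mean(0),3)))(c[(c[:,2]>.053)&(c[:,2]<.0645)&(c[:,0]>.58)&(c[:,0]<.75)&(c[:,1]<-.22)&(c[:,1]>-.36)]))
E
```

```text
time_s: 9.35
position: [0.5285, 0.2254, 0.3298]
tcp_rot: [[-0.002, 0.991, -0.137], [0.002, -0.137, -0.991], [-1.0, -0.002, -0.001]]
force: [0.1, -0.2, -1.0]
opening: 0.69
pos [0.5285 0.2254 0.3298] yaw -97.87 delta tool [ 0.1138 -0.0015  0.0062] spin 0.004 [1.190e+01 3.190e+01 9.350e+01 1.000e-01 5.460e+01 1.097e+02] t 9.35 0.69 F [ 0.1 -0.2 -1. ] M [-0.02  0.03  0.01]
(307, array([ 0.678, -0.278,  0.061]))
```

View pics/r1.png

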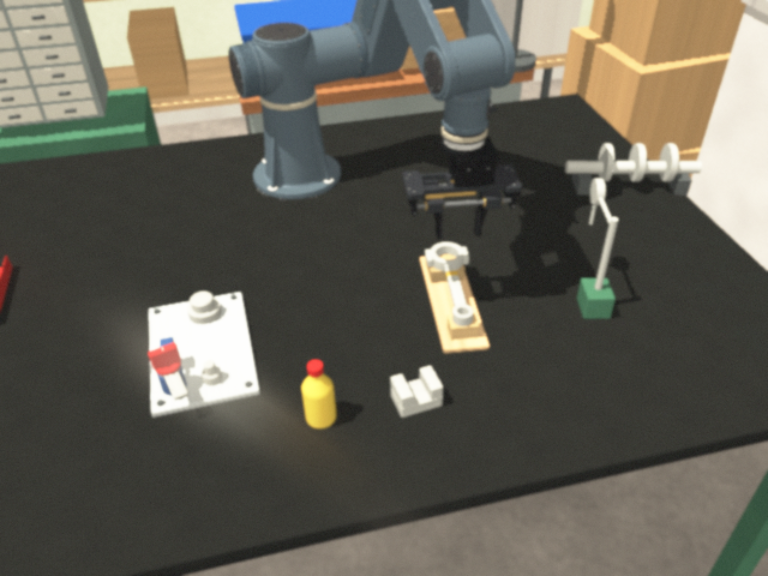

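```bash
python3 -m crank '[{"offset":[0,0,0],"spin":0},{"offset":[0,0,0],"spin":0}]'
python3 - <<'E'
from h import *
from rodfit import fit
go([.526,.2197,.216],-98.1)
for n in ("scene","top"):
    p=bot.capture(n); c=cloud(p,np.ones((480,640),bool))
    q=c[(c[:,2]>.054)&(c[:,2]<.067)&(c[:,0]>.41)&(c[:,0]<.67)&(c[:,1]>.16)&(c[:,1]<.28)]
    print(n,len(q),fit(q,[.526,.219,-.14]))
    for nm,x,y in (("bigp",.4697,-.236),("smallp",.6388,-.2297)):
        b=c[(np.hypot(c[:,0]-x,c[:,1]-y)<.03)&(abs(c[:,2]-.05)<.006)]
        if len(b)>5:
            (ce,r)=cv2.minEnclosingCircle((b[:,:2]*1000).astype(np.float32)); print(nm,len(b),np.round(ce,1),round(r,1),np.round(b.mean(0)*1000,1), np.round(b.min(0)*1000,1),np.round(b.max(0)*1000,1))
cv2.imwrite("pics/r2.png",p["pixels"])
E
```

```text
time_s: 9.6
position: [0.5313, 0.2192, 0.3304]
tcp_rot: [[0.001, 0.989, -0.145], [-0.0, -0.145, -0.989], [-1.0, 0.001, 0.0]]
force: [0.2, -1.4, -0.2]
opening: 0.687
pos [0.5313 0.2192 0.3304] yaw -98.35 delta tool [ 0.1144 -0.0054  0.0003] spin -0.004 [ 11.3  31.9  93.5  -0.   54.6 109.7] t 9.6 0.687 F [ 0.2 -1.4 -0.2] M [ 0.03 -0.    0.04]
scene 926 (array([ 0.52733564,  0.21898147, -0.13890551]), np.float64(-0.826631486415863))
bigp 226 [ 468.6 -235.4] 22.2 [ 472.3 -235.1   50.8] [ 446.9 -255.4   44.1] [ 490.8 -215.6   55.8]
smallp 73 [ 639.2 -230.4] 10.1 [ 640.4 -229.9   50.6] [ 630.  -239.4   44.5] [ 648.3 -221.6   55.9]
top 445 (array([ 0.52360032,  0.21969395, -0.13485778]), np.float64(-0.8094383478164673))
bigp 238 [ 468.7 -235.9] 21.3 [ 468.9 -235.5   49.8] [ 448.2 -256.5   44.2] [ 489.2 -215.4   54.9]
smallp 47 [ 637.8 -229.5] 9.2 [ 637.5 -228.4   50.2] [ 629.9 -237.2   44.1] [ 645.2 -220.7   55.3]
```

View pics/r2.png

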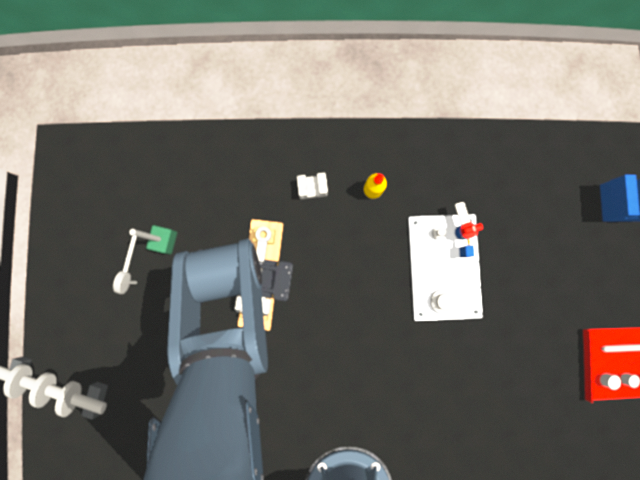

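```bash
python3 -m crank '[{"offset":[0.02,-0.0055,0],"spin":0},{"offset":[0.025,0,0],"spin":0},{"offset":[0.025,0,0],"spin":0},{"offset":[0.02,0,0],"spin":0},{"offset":[0.015,0,0],"spin":0},{"offset":[0.0095,0,0],"spin":0},{"offset":[0,0,0],"spin":0},{"offset":[0,0,0],"spin":0}]'
python3 - <<'E'
from h import *
go([.526,.2197,.215],-98.1)
E
```

```text
time_s: 10.5
position: [0.5258, 0.2207, 0.216]
tcp_rot: [[0.001, 0.989, -0.145], [0.0, -0.145, -0.989], [-1.0, 0.001, -0.0]]
force: [-0.6, 0.7, -0.6]
opening: 0.689
pos [0.5258 0.2207 0.216 ] yaw -98.31 delta tool [0.001  0.0003 0.001 ] spin -0.004 [ 11.5  41.9  97.8   0.   40.3 109.9] t 10.5 0.689 F [-0.6  0.7 -0.6] M [ 0.05  0.04 -0.01]
```

```bash
python3 -m crank '[{"offset":[0,0,0.001],"spin":0},{"offset":[0,0,0],"spin":0},{"offset":[0,0,0],"spin":0},{"offset":[0,0,0],"spin":0},{"offset":[0,0,0],"spin":0},{"offset":[0,0,0],"spin":0},{"offset":[0,0,0],"spin":0},{"offset":[0,0,0],"spin":0},{"offset":[0,0,0],"spin":0},{"offset":[0,0,0],"spin":0},{"offset":[0,0,0],"spin":0}]' 0
python3 - <<'E'
from h import *
go([.526,.2197,.215],-98.1)
E
```

```text
time_s: 11.6
position: [0.5252, 0.2203, 0.2158]
tcp_rot: [[0.0, 0.99, -0.144], [0.0, -0.144, -0.99], [-1.0, 0.0, -0.0]]
force: [-1.3, 0.6, 1.6]
opening: 0.227
pos [0.5252 0.2203 0.2158] yaw -98.26 delta tool [0.0008 0.0009 0.0004] spin -0.003 [ 11.5  41.9  97.9   0.   40.2 109.8] t 11.6 0.227 F [-1.3  0.6  1.6] M [0.12 0.14 0.11]
```

```bash
python3 -m crank '[{"offset":[0,0,0],"spin":0},{"offset":[0,0,0],"spin":0},{"offset":[0,0,0],"spin":0},{"offset":[-0.01,0,0],"spin":0},{"offset":[-0.02,0,0],"spin":0},{"offset":[-0.02,0,0],"spin":0},{"offset":[-0.02,0,0],"spin":0},{"offset":[-0.02,0,0],"spin":0},{"offset":[-0.01,0,0],"spin":0},{"offset":[0,0,0],"spin":0},{"offset":[0,0,0],"spin":0},{"offset":[0,0,0],"spin":0}]'
python3 - <<'E'
from h import *
from rodfit import fit
# jig centre; balance target is 60mm from big along jig x
big=np.array([.4688,-.2357]);sm=np.array([.6385,-.2298]); u=(sm-big)/np.linalg.norm(sm-big)
print("bal target",big+u*.06, sm-u*.11, np.degrees(np.arctan2(u[1],u[0])))
p=bot.capture("scene"); c=cloud(p,np.ones((480,640),bool))
cv2.imwrite("pics/l1.png",cv2.resize(p["pixels"][130:310,290:530],None,fx=3,fy=3))
go([*(big+u*.06),.316],-88)
E
```

```text
time_s: 12.8
position: [0.5246, 0.22, 0.3145]
tcp_rot: [[-0.003, 0.99, -0.144], [-0.001, -0.144, -0.99], [-1.0, -0.003, 0.001]]
force: [-0.0, -0.0, -4.1]
opening: 0.225
bal target [ 0.52876377 -0.23361523] [ 0.52856642 -0.23362209] 1.9912138633660716
pos [0.5247 0.22   0.3144] yaw -98.27 delta tool [-0.0013  0.0692  0.4484] spin -0.179 [ 11.5  32.9  95.   -0.   52.3 109.8] t 12.85 0.226 F [-0.  -0.2 -3.7] M [ 0.02  0.02 -0.03]
```

View pics/l1.png

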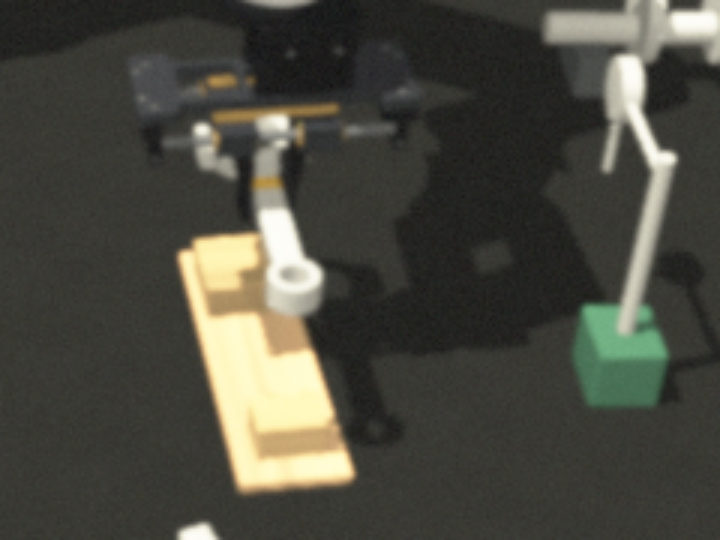

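```bash
python3 -m crank '[{"offset":[0,0.0022,0.015],"spin":0},{"offset":[0,0.004,0.028],"spin":0},{"offset":[0,0.006,0.04],"spin":0},{"offset":[0,0.006,0.04],"spin":0},{"offset":[0,0.006,0.04],"spin":0},{"offset":[0,0.006,0.04],"spin":0},{"offset":[0,0.006,0.04],"spin":0},{"offset":[0,0.006,0.04],"spin":0},{"offset":[0,0.006,0.04],"spin":0},{"offset":[0,0.006,0.04],"spin":0},{"offset":[0,0.005,0.03],"spin":0},{"offset":[0,0.003,0.02],"spin":0}]'
python3 -m crank '[{"offset":[0,0.003,0.015],"spin":-0.02},{"offset":[0,0.003,0.01],"spin":-0.04},{"offset":[0,0,0],"spin":-0.05},{"offset":[0,0,0],"spin":-0.05},{"offset":[0,0,0],"spin":-0.02},{"offset":[0,0,0],"spin":0},{"offset":[0,0,0],"spin":0},{"offset":[0,0,0],"spin":0}]'
python3 - <<'E'
from h import *
from rodfit import fit
go([.5287,-.2336,.255],-88)
for n in ("scene","top"):
    p=bot.capture(n); c=cloud(p,np.ones((480,640),bool))
    cv2.imwrite(f"pics/j_{n}.png",p["pixels"])
    q=c[(c[:,2]>.13)&(c[:,2]<.18)&(c[:,0]>.41)&(c[:,0]<.68)&(c[:,1]>-.29)&(c[:,1]<-.17)]
    s=q[q[:,0]>.56]; print(n,len(q),fit(q,[.529,-.234,.035])[0])
    for nm,lo,hi in (("big",.41,.47),("beam",.55,.60),("small",.615,.67)):
        t=q[(q[:,0]>lo)&(q[:,0]<hi)]; 
        if len(t): print(nm,len(t),np.round(np.median(t,0),4),np.round(np.percentile(t[:,2],[10,90]),4))
E
```

```text
time_s: 14.05
position: [0.5268, -0.201, 0.3152]
tcp_rot: [[-0.0, 0.989, -0.146], [-0.001, -0.146, -0.989], [-1.0, -0.0, 0.001]]
force: [0.6, 0.6, -4.3]
opening: 0.224
time_s: 14.85
position: [0.5299, -0.223, 0.3156]
tcp_rot: [[-0.0, 0.999, 0.036], [0.0, 0.036, -0.999], [-1.0, -0.0, -0.0]]
force: [0.8, 0.3, -4.3]
opening: 0.225
pos [ 0.5299 -0.223   0.3156] yaw -87.96 delta tool [ 0.0606 -0.0015  0.0105] spin 0.001 [-34.   33.1  94.1  -0.   52.8  54. ] t 14.85 0.225 F [ 0.8  0.3 -4.3] M [-0.02 -0.01 -0.05]
scene 1117 [ 0.5324805  -0.22087089  0.02367168]
big 69 [ 0.4485 -0.2324  0.1546] [0.1483 0.159 ]
beam 185 [ 0.5752 -0.2208  0.1595] [0.1576 0.1612]
small 369 [ 0.6466 -0.2184  0.1591] [0.1469 0.1643]
top 658 [ 0.52856061 -0.22056383  0.03524908]
big 128 [ 0.4566 -0.1952  0.1604] [0.1519 0.163 ]
beam 122 [ 0.5867 -0.2181  0.1575] [0.1528 0.1596]
small 227 [ 0.636  -0.2171  0.1598] [0.1482 0.1634]
```

View pics/j_scene.png

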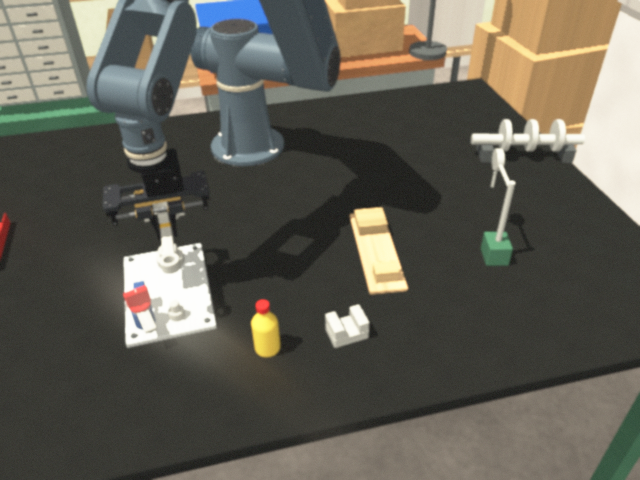

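View pics/j_top.png

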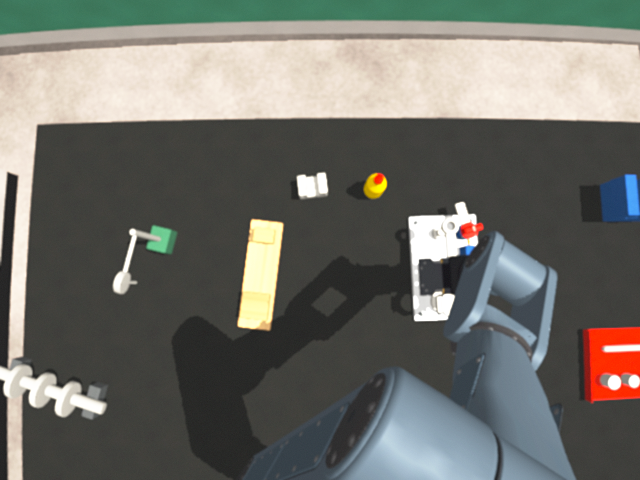

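```bash
python3 -m crank '[{"offset":[0,-0.001,0.006],"spin":0},{"offset":[0,-0.001,0.007],"spin":0},{"offset":[0.008,0,0],"spin":0},{"offset":[0.012,0,0],"spin":0},{"offset":[0.012,0,0],"spin":0},{"offset":[0.012,0,0],"spin":0},{"offset":[0.010,0,0],"spin":0},{"offset":[0.005,0,0],"spin":0},{"offset":[0,0,0],"spin":0},{"offset":[0,0,0],"spin":0},{"offset":[0,0,0],"spin":0}]'
python3 - <<'E'
from h import *
from rodfit import fit
go([.5287,-.2336,.257],-88)
for n in ("scene","top"):
    p=bot.capture(n); c=cloud(p,np.ones((480,640),bool))
    q=c[(c[:,2]>.072)&(c[:,2]<.12)&(c[:,0]>.41)&(c[:,0]<.68)&(c[:,1]>-.285)&(c[:,1]<-.18)]
    q=q[(q[:,0]<.6)|(q[:,1]>-.262)]
    x=fit(q,[.529,-.234,.035])[0]; print(n,len(q),x)
    u=np.array([np.cos(x[2]),np.sin(x[2])]); print("big",x[:2]-.06*u,"small",x[:2]+.11*u)
    d=q[:,:2]-x[:2]; a=d@u; b=d@np.array([-u[1],u[0]])
    for nm,m in (("big",(np.hypot(a+.06,b)<.031)&(np.hypot(a+.06,b)>.024)),("beam",(abs(b)<.008)&(a>.02)&(a<.085)),("beamfar",(abs(b)<.008)&(a>.07)&(a<.085)),("beamnear",(abs(b)<.008)&(a>.02)&(a<.04)),("small",(np.hypot(a-.11,b)<.0165)&(np.hypot(a-.11,b)>.0115))):
        if m.sum(): print(nm,m.sum(),np.round(np.median(q[m,2]),4),np.round(np.percentile(q[m,2],[20,80]),4))
    cv2.imwrite(f"pics/f_{n}.png",cv2.resize(p["pixels"][190:350,60:290] if n=="scene" else p["pixels"][190:340,390:510],None,fx=3 if n=="scene" else 4,fy=3 if n=="scene" else 4,interpolation=cv2.INTER_CUBIC))
E
```

```text
time_s: 16.05
position: [0.5287, -0.2362, 0.2572]
tcp_rot: [[0.001, 0.999, 0.036], [-0.001, 0.036, -0.999], [-1.0, 0.001, 0.001]]
force: [-0.2, -0.1, -3.9]
opening: 0.226
pos [ 0.5287 -0.2362  0.2572] yaw -87.94 delta tool [ 0.0002  0.0001 -0.0026] spin 0.001 [-35.1  38.5  95.5  -0.   45.9  52.8] t 16.05 0.226 F [-0.2 -0.1 -3.9] M [-0.03  0.02  0.05]
scene 1010 [ 0.53135399 -0.23446203  0.0270428 ]
big [ 0.47137593 -0.2360844 ] small [ 0.64131377 -0.23148768]
big 94 0.0932 [0.0875 0.1042]
beam 178 0.1014 [0.1001 0.1026]
beamfar 40 0.1017 [0.1002 0.1026]
beamnear 54 0.1013 [0.0998 0.1023]
small 257 0.0983 [0.0909 0.1049]
top 594 [ 0.52766865 -0.23391566  0.03582406]
big [ 0.46770715 -0.23606465] small [ 0.63759807 -0.22997586]
big 87 0.1033 [0.101 0.105]
beam 130 0.0989 [0.0969 0.1005]
beamfar 48 0.0991 [0.0969 0.1005]
small 112 0.1026 [0.0948 0.1043]
```

View pics/f_scene.png

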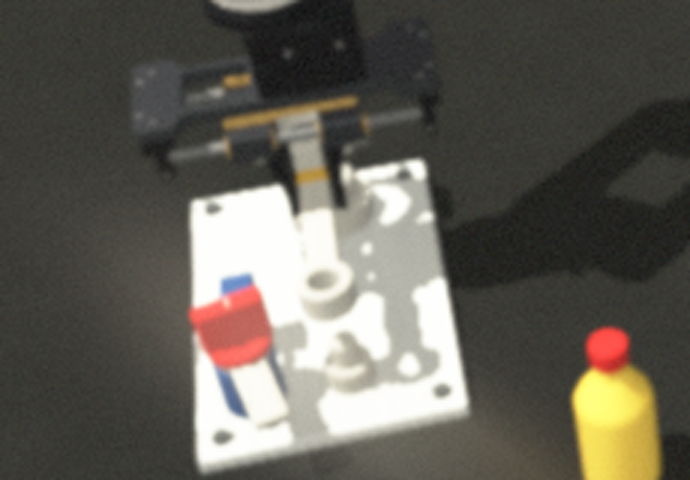

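View pics/f_top.png

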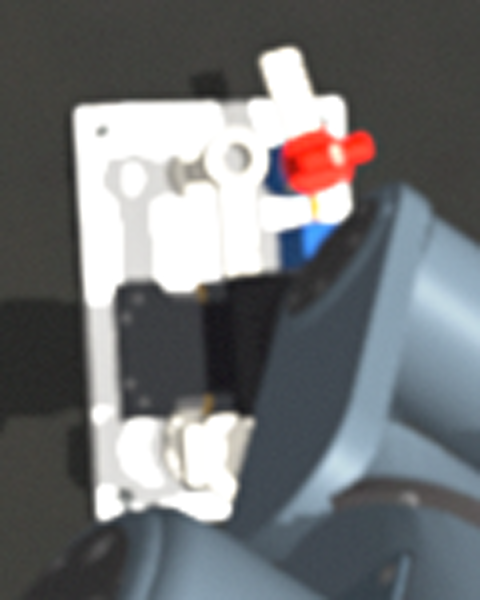

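```bash
python3 -m crank '[{"offset":[0,0,0],"spin":0},{"offset":[0,0,0],"spin":0},{"offset":[0,0,0],"spin":0},{"offset":[0,0,0],"spin":0},{"offset":[0,0,0],"spin":0}]'
python3 - <<'E'
from h import *
p=bot.capture("top"); c=cloud(p,np.ones((480,640),bool))
k=c[(c[:,2]>.094)&(c[:,2]<.108)&(np.hypot(c[:,0]-.64,c[:,1]+.291)<.03)&(c[:,1]<-.262)]
print("knob top",len(k),cv2.minAreaRect((k[:,:2]*1000).astype(np.float32)))
go([.5287,-.2346,.257],-88); print(np.abs(bot.read_state()["qvel"]).max())
bot.hand_in()
E
```

```text
time_s: 16.65
position: [0.5284, -0.2361, 0.2567]
tcp_rot: [[0.0, 0.999, 0.036], [-0.0, 0.036, -0.999], [-1.0, 0.0, 0.0]]
force: [0.3, 0.7, -4.7]
opening: 0.224
knob top 106 ((640.2945556640625, -292.60137939453125), (13.624104499816895, 43.5477409362793), 16.186973571777344)
pos [ 0.5284 -0.2361  0.2567] yaw -87.95 delta tool [-0.0003  0.0004 -0.0015] spin 0.001 [-35.1  38.5  95.6   0.   45.9  52.8] t 16.7 0.225 F [-0.4 -0.2 -4.7] M [-0.06  0.02  0.  ]
0.09645997828732311
the job is handed in; nothing more can be done
```

The job is handed in, at 16.7 s of the 56 s allowed; there is no verdict to report. I turned the red knob clockwise past its detent, lifted the rod by its yellow band, and left it held over the jig.

Last checks:
- **Knob:** the wing stands about 76° from its starting line (about 1.32 rad, over the 1.0 needed). The clamp arm is off the small post in both pictures.
- **Bores over posts:** from the top camera, both bores are within about 1.5 mm of their posts. From the scene camera they are about 3 mm off. The cameras disagree by about 4 mm along x, well inside the 12 mm limit.
- **Height and level:** the balance point works out from the arm's pose at about 93 mm above the table, so the undersides are about 32 mm above the posts. The beam tops show no slope beyond noise. The scene camera's heights for the two ends were scattered and add nothing to this.
- **Grip and stillness:** the fingers are closed on 19.6 mm, the wrist carries about 4.5 N (the rod's weight), and the joints were at rest.
- **Bystanders:** the oiler, V-block and gauge were not touched.

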